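# Close a loaded centrifuge rotor with its lid and wing nut

## Task

The dark six-place centrifuge rotor on its loading stand is filled with tubes: close it for the run. Put the aluminium lid over the rotor's centre stud so that it lies flat on the rim and let go, then set the red wing nut on the stud and spin it down clockwise, regripping as needed, until the rubber washer is squeezed and the nut is snug, so that it stays clamped on the lid by itself. Leave the other things on the bench where they are.

Things in the scene. Friction and masses are not known exactly. Their poses are not given: they have to be found in the camera images.
- rotor: Dark grey centrifuge rotor, 190 mm across, keyed on a black rubber stand: it cannot turn or shift. Origin on the bench on the rotor's axis, z up; its yaw varies. Flat rim 158 mm inside, 190 mm outside diameter, 100 mm above the bench; in the bowl within, six capped tubes below rim level. A steel stud stands on the axis.
- stud_tip (a point): Top of the rotor's stud, 159 mm above the bench. From below: plain shank of 20 mm diameter up to 140 mm above the bench, then a coarse two-start right-hand thread, 16 mm a turn, 21 mm across, whose ridges begin 154 mm above the bench at a yaw that varies, then a dome of 11 mm diameter. With the lid seated it stands 21 mm out of the washer on the lid's boss.
- lid_boss (a point): Middle of the grip of the lid: a round boss of 44 mm diameter on the lid's axis, 10 to 36 mm above the lid's underside, with a black rubber washer let into its top (washer top at 38 mm) and a 24 mm hole right through for the stud. This point is 24 mm above the underside. With the lid seated it is 124 mm, the washer's top 138 mm, above the bench.
- lid: The lid: aluminium disc, 187 mm in diameter, 9 to 10 mm thick, flat underneath, about 0.32 kg, loose. It starts lying flat on the bench, boss up. Origin at the centre of its underside, z up through the boss. Any yaw will do; seated, its origin is 100 mm above the bench.
- nut_wing (a point): Middle of the wing nut's upright wing bar, its grip: 12 mm thick, 28 mm high (33 to 61 mm above the nut's underside), 92 mm across both wings, whose round lobes rise to 66 mm. This point is 47 mm above the underside; x runs along the wings, y across the thickness, z up. With the nut snug it is about 183 mm above the bench.
- wing_nut: The red wing nut, loose, 66 mm high, about 0.24 kg; starts upright, hub down. Origin: centre of its underside. Hub 41 mm wide, 33 high; blind bore 22.8 wide, 28 deep, with thread lugs. Put on the stud it rests 5 to 12 mm above the washer; clockwise from above it sinks 16 mm a turn (half a turn = same start). The washer gives 2 mm, 14 N a mm, with little torque; then, snug, the torque soon passes 0.4 N m.
- tube_rack: White tube rack 75 x 200 mm with capped tubes up to 120 mm high, standing beyond the work area; origin at the centre of its underside. Leave it alone.
- medium_bottle: Pink medium bottle with blue cap, 72 mm in diameter, 150 mm high; origin at the centre of its underside. Leave it alone.
- culture_flask: Flat culture flask 135 x 85 x 36 mm with blue cap, lying; origin at the centre of its underside. Leave it alone.
- tip_box: Blue pipette tip box with pale lid, 84 x 120 x 82 mm; origin at the centre of its underside. Leave it alone.
- pipettor: Grey hand pipettor 190 mm long, 25 mm high, lying; origin on the bench below its grip. Leave it alone.
- ethanol_bottle: White bottle with red cap, 68 mm in diameter, 170 mm high; origin at the centre of its underside. Leave it alone.
- beaker: Glass beaker 72 mm in diameter, 90 mm high; origin at the centre of its underside. Leave it alone.

How it is judged (in metres and radians):
On the way, in this order (a step that is already met when the one before it is completed fails the run):
1. the lid lies flat on the rotor's rim, over the stud, let go (horizontal distance between lid and rotor below 0.004 m and z of lid in the frame of rotor between 0.097 and 0.102 m and angle between lid's own z axis and vertical below 0.03 rad and contact force between the fingers and lid below 0.1 N), for 0.2 s.
2. the wing nut is run down the thread on to the washer of the lid's boss (horizontal distance between wing_nut and rotor below 0.004 m and z of wing_nut in the frame of lid below 0.0385 m), for 0.1 s.
At the end, for the whole second after the job is handed in: The lid lies flat on the rotor's rim (within 4 mm of its axis, level within 0.03 rad, no more than 2 mm above the rim), the wing nut sits upright on the washer of the lid's boss (within 0.06 rad) and, released, presses on the lid with more than 10 N; both are at rest (all of step 2 and horizontal distance between lid and rotor below 0.004 m and z of lid in the frame of rotor below 0.102 m and angle between lid's own z axis and vertical below 0.03 rad and angle between wing_nut's own z axis and vertical below 0.06 rad and contact force between wing_nut and lid above 10 N and linear speed of each of wing_nut, lid below 0.01 m/s); the robot touches nothing.
It fails at once if another thing on the bench is shifted by more than 25 mm (distance of any of tube_rack, medium_bottle, culture_flask, tip_box, pipettor, ethanol_bottle, beaker from where it was at the start of the episode above 0.025 m).
It also fails if it takes over 72 s, if anything falls off the work surface, if the arm or the gripper's body presses on something with over 40 N, if the wrist force passes 120 N, or if a joint passes its speed limit or range.

## Robot

A 7-joint arm with a two-finger parallel gripper is mounted at the origin on the work surface. World frame = base frame: x ahead of the robot, y to its left, z up, the work surface at z = 0. Lengths are in mm, angles in degrees, forces in N, time in s.
With the tool pointing down it reaches from about 425 to 950 mm from the base axis. Payload 4.7 kg.
Tool frame: the origin (TCP) lies midway between the tips of the shut fingers; the grasp point (between the pads) lies 19 mm behind it; z points along the fingers, x is the direction in which the jaws open and shut, and the axes are right-handed (so a half turn about z gives the same grasp; the last joint's range is limited). The gripper opens to 85 mm and grips with 20 to 120 N. Pads are 22 mm wide; open, the fingers measure 114 mm over their backs; the gripper's body (76 mm by 85 mm) begins 54 mm behind the grasp point. The pads swing forward as they close: fully open they stand 13 mm farther back than shut.
Start: joints at [65.896, 26.849, -2.785, 87.806, 1.381, 65.374, -4.715], TCP at [257.797, -623.85, 231.335] pointing down, gripper open.
Joint ranges: [-148.3, 148.3], [-19.14, 114.17], [-79.39, 73.82], [5.75, 140.21], [-59.74, 239.74], [12.07, 113.84], [-152.46, 152.46]. Speed limits (degrees/s): [147.25, 147.25, 180, 180, 180, 180, 180].

## Interface

Orientations are given as a 3x3 rotation matrix whose columns are the frame's x, y, z axes.
In Python, from bench import robot gives the robot as it stands. The module is installed in compiled form; this text tells all that it offers.
- The arm moves only by the shell command python3 -m jog 'ROWS' [FORCE]. ROWS is JSON, a list of rows, each a list of 3 entries, a list of its own where there are three numbers: the shift along the tool's x, y, z in m, then the turn about the tool's z in rad, then the closure in counts, from 0 (fully open) to 255 (shut). A call has 1 to 10 rows; each row shifts and turns the commanded pose from where the row before left it, along the tool's axes as they then stand; what a row does not reach is not made up. A row lasts 1/10 s, in which the tool goes at most 50 mm and 8.59 degrees, less where a joint would pass 70% of its speed; a pose out of reach is approached as far as the arm can. A call with a gripper value outside its range is refused whole. The fingers move at their own pace and stop on an object; FORCE is the grip in N (left out, the last holds). Time passes only in rows, so rows that do not move let the fingers close. It gives the time, the measured TCP pose, the force and the opening at its end, in the units of the state.
- robot.read_state(): the state, without advancing time (a new reading comes with each control period).
- robot.capture(name): name is "side" or "top" or "wrist"; returns the picture (384x512x3 uint8, blue, green, red); there is no depth.
- robot.camera_info(name): a dict with "mtx" (3x3 intrinsics, pixels), "dist" ([k1, k2, p1, p2, k3] as OpenCV has them; the pictures are not rectified), "R" (3x3) and "t" (3): a world point X has camera coordinates R X + t; the wrist camera has in their place "mount" (4x4, takes a point from camera to tool coordinates, whose origin is the TCP and whose axes are the tool frame's). Camera axes: x right, y down, z forward; pixel columns grow to the right and rows downward; lengths in mm; the calibration is good to about 2 mm. A picture is of the moment at which its call begins: read the wrist's pose just before it. camera_info takes no time and is no camera call.
- robot.close_job(): hands the job in, once; it reports no verdict.
Trained networks look in the newest picture that a camera, given by its name, has taken for a name from the list of things; names that differ only in an ending like _2 or _b are one class to them, and where a whole thing is asked for, a point or a joint stands for the part that bears it (a point fixed in the world has none). Each returns a list of dicts, best first, with "confidence" (0 to 1); they miss things now and then, are a little off and sometimes report something else, mostly with a low value. They report only what shows in the picture. A call takes as long as a camera call.
- robot.boxes_of(camera, target): "extent" ([left, top, right, bottom] in pixels, round what is visible of it).
- robot.mark_of(camera, target): "xy" ([column, row] in pixels: a listed point, or the origin of a listed thing).
The state is a dict: "t": time; "joints": joint angles; "dq": joint speeds; "joint_torque": joint torques, N m; "tcp_pos": TCP position; "tool_rot": TCP orientation; "ft_force": force on the tool from outside, world axes, zero at the start; "wrist_torque": the same for the moment, N m; "gripper_width": finger opening in mm.
Only numpy, scipy, OpenCV 4.12 (cv2) and the standard library are available. Lean on these libraries where they do the work, as an engineer would, in place of code of your own. Each camera call takes 0.05 s, during which the arm holds its last target.

## Working session

There is one attempt and no reset: what is moved stays moved. The work goes in short steps, Python scripts to look and compute and a shell command to move; the robot and the scene stay as the last step left them, time stands still between calls to the robot, and variables do not carry over. Pictures are saved under pics/ and viewed, and the job is handed in when it is done.

```bash
mkdir -p pics
cat > h.py <<'E'
import numpy as np, cv2
from bench import robot
def cam(name, st=None):
    c=robot.camera_info(name)
    K=np.array(c['mtx'],float);d=np.array(c['dist'],float)
    if 'mount' in c:
        st=st or robot.read_state()
        T=np.eye(4);T[:3,:3]=st['tool_rot'];T[:3,3]=st['tcp_pos']
        M=T@np.array(c['mount'],float)
        R=M[:3,:3].T;t=-R@M[:3,3]
    else: R=np.array(c['R'],float);t=np.array(c['t'],float).ravel()
    return K,d,R,t
def ray(C,px):
    K,d,R,t=C
    u=cv2.undistortPoints(np.array([[px]],float),K,d)[0,0]
    return -R.T@t, R.T@np.array([u[0],u[1],1.])
def onz(C,px,z):
    o,v=ray(C,px); return o+v*(z-o[2])/v[2]
def proj(C,X):
    K,d,R,t=C
    return cv2.projectPoints(np.array(X,float).reshape(-1,1,3),cv2.Rodrigues(R)[0],t,K,d)[0][:,0]
def tri(l):
    A=np.zeros((3,3));b=np.zeros(3)
    for C,px in l:
        o,v=ray(C,px);v=v/np.linalg.norm(v);P=np.eye(3)-np.outer(v,v);A+=P;b+=P@o
    return np.linalg.solve(A,b)
E
python3 - <<'E'
from h import *
s=robot.read_state();print(s)
for n in("side","top","wrist"):
    C=cam(n,robot.read_state());im=robot.capture(n);cv2.imwrite(f"pics/{n}0.png",im)
    print(n,np.round(-C[2].T@C[3]),np.round(C[2],2).tolist())
    for g in("rotor","stud_tip","lid_boss","lid","nut_wing","wing_nut"):
        r=robot.mark_of(n,g)[:2]; print(g,[(np.round(q['xy'],1).tolist(),round(q['confidence'],2)) for q in r])
E
```

```text
{'t': 0.0, 'joints': array([65.89665975, 26.89988423, -2.78496584, 87.87344422,  1.37972784,
       65.37286323, -4.71706693]), 'dq': array([ 0.0731833 , -0.05811673,  0.01968467,  0.02231071, -0.06741678,
        0.00671027, -0.01108319]), 'joint_torque': array([-1.23893055e-04, -5.10309827e+01, -4.67105268e-02, -2.37711596e+01,
        1.06727995e-02,  7.53488304e-03,  1.38419469e-05]), 'tcp_pos': array([ 257.54374954, -623.31769489,  230.23315831]), 'tool_rot': array([[ 3.81840968e-01, -9.24227701e-01, -7.94849915e-04],
       [-9.24225951e-01, -3.81841793e-01,  1.79904430e-03],
       [-1.96623349e-03,  4.76721013e-05, -9.99998066e-01]]), 'ft_force': array([ 0.5306278 , -0.33635481,  1.08306023]), 'wrist_torque': array([ 0.03005943, -0.04022494,  0.08716444]), 'gripper_width': 85.59474754663738}
side [176. 717. 998.] [[-0.85, -0.53, 0.01], [-0.4, 0.62, -0.68], [0.35, -0.58, -0.74]]
rotor [([314.1, 172.5], 0.8)]
stud_tip [([318.8, 141.3], 0.64)]
lid_boss [([238.7, 278.2], 0.69), ([164.6, 270.6], 0.39)]
lid [([240.2, 286.8], 0.79)]
nut_wing [([294.6, 223.6], 0.75), ([314.3, 172.1], 0.54)]
wing_nut [([294.0, 231.8], 0.6)]
top [ 325.   33. 1499.] [[-0.01, -1.0, 0.02], [-0.99, 0.0, -0.17], [0.17, -0.02, -0.99]]
rotor [([339.7, 211.4], 0.85)]
stud_tip [([347.5, 203.1], 0.9), ([190.4, 213.1], 0.68)]
lid_boss [([195.7, 216.6], 0.8)]
lid [([192.7, 214.7], 0.82)]
nut_wing [([266.6, 226.5], 0.61)]
wing_nut [([264.3, 226.3], 0.71)]
wrist [ 325. -597.  373.] [[0.38, -0.92, 0.0], [-0.89, -0.37, 0.28], [-0.26, -0.11, -0.96]]
rotor []
stud_tip []
lid_boss []
lid []
nut_wing []
wing_nut []
```

Run:
```python
from h import *
a=cv2.imread('pics/side0.png');b=cv2.imread('pics/top0.png')
cv2.imwrite('pics/st0.png',cv2.resize(np.hstack([a,b]),(800,300)))
S=cam('side');T=cam('top')
px={'rotor':((314.1,172.5),(339.7,211.4),0),'stud':((318.8,141.3),(347.5,203.1),159),'boss':((238.7,278.2),(195.7,216.6),24),'lid':((240.2,286.8),(192.7,214.7),0),'wing':((294.6,223.6),(266.6,226.5),47),'nut':((294,231.8),(264.3,226.3),0)}
for k,(p,q,z) in px.items(): print(k,tri([(S,p),(T,q)]).round(1),onz(S,p,z).round(1),onz(T,q,z).round(1))
```

```text
rotor [ 506.2 -286.5   13.9] [ 514.2 -300.1    0. ] [ 504.7 -290.3    0. ]
stud [ 513.  -282.7  167.6] [ 516.  -293.1  159. ] [ 514.6 -284.6  159. ]
boss [488.1 261.3  37.1] [497.9 256.6  24. ] [484.1 261.4  24. ]
lid [487.8 273.3  11.3] [486.1 266.9   0. ] [494.1 276.8   0. ]
wing [447.   -4.9  39.1] [447.1   1.5  47. ] [444.1  -5.4  47. ]
nut [446.6   1.8   4.1] [445.9  -1.6   0. ] [448.8   2.2   0. ]
```

View pics/side0.png

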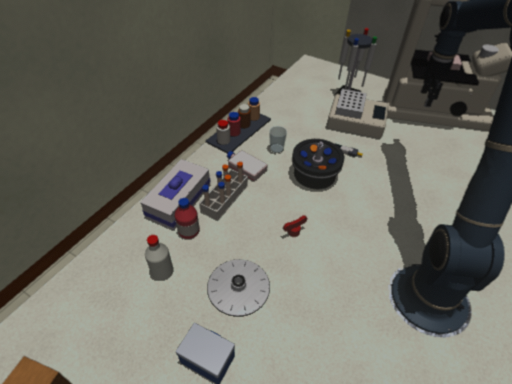

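View pics/top0.png

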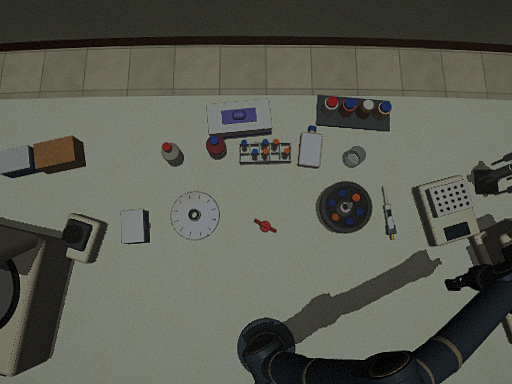

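The side picture shows the rotor near (318,160), the red nut at (295,226) and the lid at (238,285). The top picture shows them at (345,205), (265,226) and (195,215), and the marks agree with both. Next I work out the wrist view and the first move.

```bash
cat >> h.py <<'E'
def sim(rows,st=None):
    st=st or robot.read_state()
    p=np.array(st['tcp_pos'],float);R=np.array(st['tool_rot'],float)
    for s,a,g in rows:
        p=p+R@(np.array(s)*1000); c,n=np.cos(a),np.sin(a); R=R@np.array([[c,-n,0],[n,c,0],[0,0,1.]])
    return p.round(1),round(np.degrees(np.arctan2(R[1,0],R[0,0])),2)
def need(target,st=None):
    st=st or robot.read_state();R=np.array(st['tool_rot'])
    return (R.T@(np.array(target)-st['tcp_pos'])).round(1)
def yaw(st): R=st['tool_rot']; return np.degrees(np.arctan2(R[1,0],R[0,0]))
E
python3 - <<'E'
from h import *
c=robot.camera_info('wrist');print(np.array(c['mtx']).round(0).tolist(),np.array(c['mount']).round(3).tolist(),np.round(c['dist'],3))
st=robot.read_state();s=dict(st);s['tool_rot']=np.diag([1.,-1,-1])
for z in(300,260):
    s['tcp_pos']=np.array([512,-287,z]);C=cam('wrist',s)
    print(z,proj(C,[[512,-287,159],[512,-287,100],[607,-287,100],[512,-192,100],[512,-382,100]]).round(0).tolist())
print(need([512,-287,300]))
print(sim([[[0,-.0,-.035],-.147,0]]*2))
E
```

```text
[[265.0, 0.0, 260.0], [0.0, 265.0, 189.0], [0.0, 0.0, 1.0]] [[1.0, 0.001, 0.0, 1.213], [-0.001, 0.96, 0.281, -71.914], [-0.0, -0.281, 0.96, -141.781], [0.0, 0.0, 0.0, 1.0]] [-0.059  0.     0.     0.     0.   ]
300 [[259.0, 180.0], [259.0, 169.0], [331.0, 169.0], [259.0, 93.0], [259.0, 235.0]]
260 [[259.0, 190.0], [259.0, 176.0], [340.0, 176.0], [259.0, 90.0], [259.0, 249.0]]
[-214.2 -363.6  -68.7]
(array([ 257.8, -623.8,  301.4]), np.float64(-50.7))
```

```bash
python3 -m jog '[[[0,0,-0.035],-0.147,0],[[0,0,-0.035],-0.147,0],[[0,0,0],-0.147,0],[[0,0,0],-0.147,0],[[0,0,0],-0.147,0],[[0,0,0],-0.147,0],[[0,0,0],-0.147,0],[[0,0,0],-0.147,0]]' 60; python3 -m jog '[[[0.02,-0.04,0],0,0],[[0.02,-0.04,0],0,0],[[0.02,-0.04,0],0,0],[[0.03,-0.04,0],0,0],[[0.03,-0.04,0],0,0],[[0.03,-0.04,0],0,0],[[0.03,-0.04,0],0,0],[[0.03,-0.04,0],0,0],[[0.03,-0.016,0],0,0],[[0.015,0,0],0,0]]'; python3 -m jog '[[[0,0,0],0,0],[[0,0,0],0,0]]'
```

```text
t: 1.85
tcp_pos: [257.7, -623.9, 301.3]
tool_rot: [[1.0, 0.003, -0.0], [0.003, -1.0, -0.0], [-0.0, 0.0, -1.0]]
ft_force: [-0.6, -0.7, -0.3]
gripper_width: 85.7
t: 2.85
tcp_pos: [516.7, -284.2, 302.0]
tool_rot: [[1.0, 0.004, 0.002], [0.004, -1.0, 0.001], [0.002, -0.001, -1.0]]
ft_force: [-0.6, 0.3, 0.6]
gripper_width: 85.5
t: 3.05
tcp_pos: [512.9, -290.1, 300.9]
tool_rot: [[1.0, -0.005, -0.001], [-0.005, -1.0, -0.0], [-0.001, 0.0, -1.0]]
ft_force: [0.4, 0.2, 0.9]
gripper_width: 85.4
```

```bash
cat > look.py <<'E'
from h import *
import sys
tag=sys.argv[1]; zs={'rotor':0,'stud_tip':159,'lid':0,'lid_boss':24,'wing_nut':0,'nut_wing':47}
st=robot.read_state();im=robot.capture('wrist');cv2.imwrite(f'pics/{tag}.png',im);C=cam('wrist',st)
print(round(st['t'],2),st['tcp_pos'].round(1),'yaw',yaw(st).round(2),'j7',st['joints'][6].round(1))
for g in sys.argv[2:]:
    for q in robot.mark_of('wrist',g)[:2]: print(g,np.round(q['xy'],1),round(q['confidence'],2),onz(C,q['xy'],zs[g]).round(1))
np.save(f'pics/{tag}.npy',{k:st[k] for k in('tcp_pos','tool_rot')},allow_pickle=True)
E
python3 look.py w1 rotor stud_tip
```

```text
3.05 [ 512.9 -290.1  300.9] yaw -0.29 j7 17.3
rotor [257.6 156.8] 0.95 [ 509.3 -292.1    0. ]
stud_tip [257.3 178.6] 0.6 [ 510.6 -290.2  159. ]
```

View pics/w1.png

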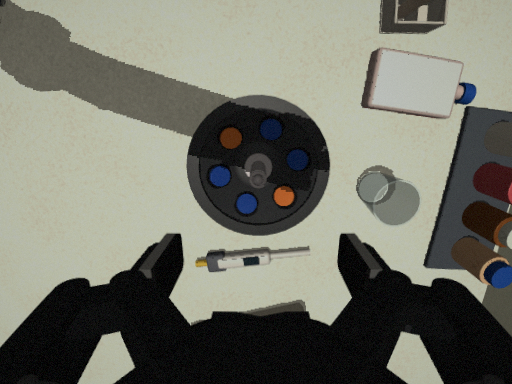

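The wrist picture shows the rotor centred near (258,166), its stud tip at (258,180), with the pipettor below and the beaker to the right. I'll fit the rim circle to get a more exact axis.

```bash
cat > fit.py <<'E'
from h import *
from scipy.optimize import least_squares
def fitc(tag,c0,z,r,sign,span=12,fitr=False):
    """project circle radius r at z, search along the radial for strongest edge of given sign(+1: brighter outside)"""
    im=cv2.GaussianBlur(cv2.cvtColor(cv2.imread(f'pics/{tag}.png'),cv2.COLOR_BGR2GRAY),(0,0),1).astype(np.float32)
    C=cam('wrist',np.load(f'pics/{tag}.npy',allow_pickle=True).item())
    c=np.array(c0,float)
    for it in range(4):
        th=np.linspace(0,2*np.pi,181)[:-1]; off=np.arange(-span,span+.1,.5)
        pts=np.array([[c[0]+(r+o)*np.cos(t),c[1]+(r+o)*np.sin(t),z] for t in th for o in off])
        P=proj(C,pts).astype(np.float32)
        v=cv2.remap(im,P[:,0].reshape(1,-1),P[:,1].reshape(1,-1),cv2.INTER_LINEAR).reshape(len(th),-1)
        g=sign*np.gradient(v,axis=1)
        ok=(P.reshape(len(th),-1,2).min((1,2))>3)
        k=g.argmax(1);m=(g.max(1)>2.5)&ok&(k>0)&(k<len(off)-1)
        E=np.array([[c[0]+(r+off[k[i]])*np.cos(th[i]),c[1]+(r+off[k[i]])*np.sin(th[i])] for i in range(len(th)) if m[i]])
        f=lambda q:np.hypot(E[:,0]-q[0],E[:,1]-q[1])-(q[2])
        s=least_squares(f,[c[0],c[1],r],loss='soft_l1',f_scale=.7)
        c=s.x[:2]; span=max(5,span/1.6)
    print(tag,'z',z,'c',c.round(1),'r',s.x[2].round(1),'n',len(E),'med|res|',np.median(abs(f(s.x))).round(2))
    return c
E
python3 - <<'E'
from fit import *
fitc('w1',(510,-290),100,95,1)
fitc('w1',(510,-290),100,79,1)
fitc('w1',(510,-290),100,79,-1)
im=cv2.imread('pics/w1.png')[85:245,180:340];cv2.imwrite('pics/w1z.png',cv2.resize(im,(600,600),interpolation=cv2.INTER_CUBIC))
E
```

```text
w1 z 100 c [ 510.4 -293.1] r 94.5 n 180 med|res| 0.06
w1 z 100 c [ 510.6 -293. ] r 79.0 n 118 med|res| 0.42Traceback (most recent call last):
  File "<stdin>", line 4, in <module>
  File "fit.py", line 18, in fitc
    s=least_squares(f,[c[0],c[1],r],loss='soft_l1',f_scale=.7)
    return func(*args, **kwargs)
    vector_fun = VectorFunction(
        fun_wrapped,
    ...<6 lines>...
        workers=workers
    )
    self._update_fun()
    ~~~~~~~~~~~~~~~~^^
    self.f = self.fun_wrapped(xp_copy(self.x))
             ~~~~~~~~~~~~~~~~^^^^^^^^^^^^^^^^^
    return np.atleast_1d(self.fun(x))
                         ~~~~~~~~^^^
    return self.f(x, *self.args, **self.kwargs)
           ~~~~~~^^^^^^^^^^^^^^^^^^^^^^^^^^^^^^
  File "fit.py", line 17, in <lambda>
    f=lambda q:np.hypot(E[:,0]-q[0],E[:,1]-q[1])-(q[2])
                        ~^^^^^
IndexError: too many indices for array: array is 1-dimensional, but 2 were indexed
```

The outer rim fits very well, giving a rotor axis of about (510.4, -293.1). Now on to the lid.

```bash
python3 -m jog '[[[0,-0.046,0],0,0],[[0,-0.046,0],0,0],[[0,-0.046,0],0,0],[[0,-0.046,0],0,0],[[0,-0.046,0],0,0],[[-0.002,-0.046,0],0,0],[[-0.005,-0.046,0],0,0],[[-0.005,-0.046,0],0,0],[[-0.005,-0.046,0],0,0],[[-0.005,-0.046,0.01],0,0]]'; python3 -m jog '[[[0,-0.046,0.025],0,0],[[0,-0.046,0.025],0,0],[[0,-0.006,0.03],0,0],[[0,0,0],0,0],[[0,0,0],0,0],[[0,0,0],0,0]]'; python3 look.py w2 lid lid_boss; python3 -c "
from fit import *
fitc('w2',(490,268),9.5,93.5,-1)"
```

```text
t: 4.2
tcp_pos: [493.6, 172.2, 292.7]
tool_rot: [[1.0, -0.006, 0.004], [-0.006, -1.0, -0.0], [0.004, 0.0, -1.0]]
ft_force: [0.5, -0.9, 0.3]
gripper_width: 85.6
t: 4.8
tcp_pos: [494.9, 263.9, 215.1]
tool_rot: [[1.0, -0.006, 0.003], [-0.006, -1.0, 0.0], [0.003, -0.0, -1.0]]
ft_force: [0.2, -0.4, -0.3]
gripper_width: 85.6
4.8 [494.9 263.9 215.1] yaw -0.36 j7 -48.3
lid [255.2 159. ] 0.56 [489.9 273.1   0. ]
lid_boss [255.  166.6] 0.8 [489.9 267.4  24. ]
w2 z 9.5 c [491.9 270.1] r 89.6 n 112 med|res| 0.09
```

View pics/w2.png

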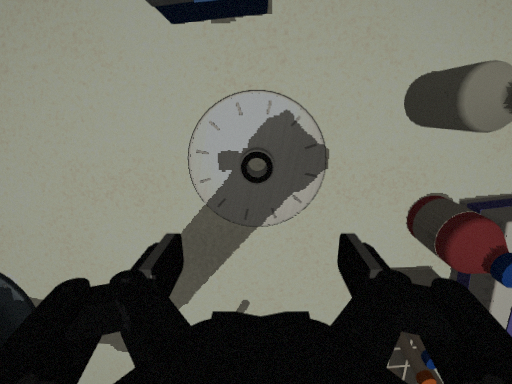

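The picture shows the lid centred near (258,158), with its boss and black washer at (257,166) and the shadow of the gripper on it. The dark outline was fitted from the wrong side, so I'm refitting.

Run:
```python
from fit import *
for z in(9.5,0):fitc('w2',(490,268),z,93.5,1,8)
try:
  fitc('w2',(490,268),38,17,1,5); fitc('w2',(490,268),38,12,-1,4);fitc('w2',(490,268),36,22,1,4)
except Exception as e: print(e)
im=cv2.imread('pics/w2.png')[85:235,180:340];cv2.imwrite('pics/w2z.png',cv2.resize(im,(640,600),interpolation=cv2.INTER_CUBIC))
print(robot.read_state()['tcp_pos'],robot.read_state()['tcp_pos'])
```

```text
w2 z 9.5 c [492.  269.8] r 93.1 n 164 med|res| 0.11
w2 z 0 c [491.9 268.1] r 95.6 n 156 med|res| 0.13
w2 z 38 c [491.9 269.4] r 19.4 n 180 med|res| 0.06
w2 z 38 c [492.  269.3] r 12.2 n 180 med|res| 0.25
w2 z 36 c [491.9 268.9] r 19.5 n 173 med|res| 0.05
[494.52125609 264.46329471 215.04766708] [494.52125609 264.46329471 215.04766708]
```

View pics/w2z.png

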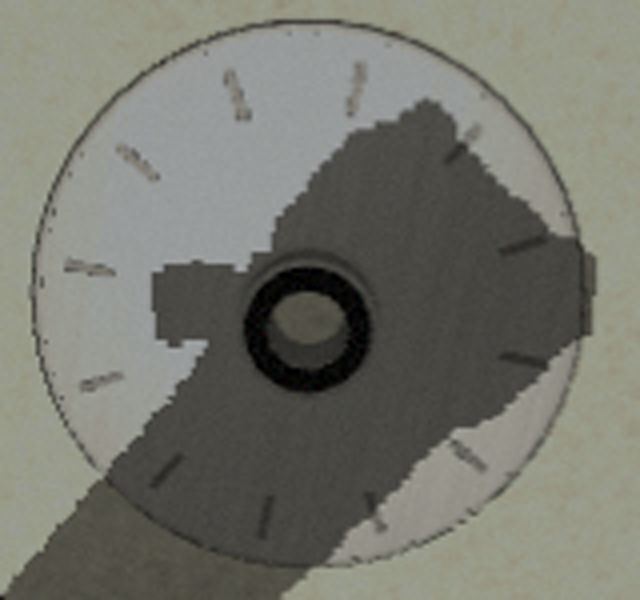

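The disc edge, the washer and the hole all agree on a lid axis of about (492, 269.5). I'll descend and then check.

```bash
python3 -m jog '[[[-0.0025,-0.005,0.03],0,0],[[0,0,0.04],0,0],[[0,0,0.04],0,0],[[0,0,0.03],0,0],[[0,0,0.02],0,0],[[0,0,0],0,0],[[0,0,0],0,0]]'; python3 look.py w3 lid_boss;  python3 -c "
from fit import *
fitc('w3',(492,269),38,19,1,5)"
```

```text
t: 5.65
tcp_pos: [491.7, 270.4, 54.5]
tool_rot: [[1.0, -0.004, 0.001], [-0.004, -1.0, 0.001], [0.001, -0.001, -1.0]]
ft_force: [1.5, 0.6, 0.6]
gripper_width: 85.3
5.65 [491.7 270.4  54.5] yaw -0.21 j7 -57.9
lid_boss [257.8 216.9] 0.72 [491.2 270.5  24. ]
w3 z 38 c [492. 270.] r 19.5 n 180 med|res| 0.0
```

View pics/w3.png

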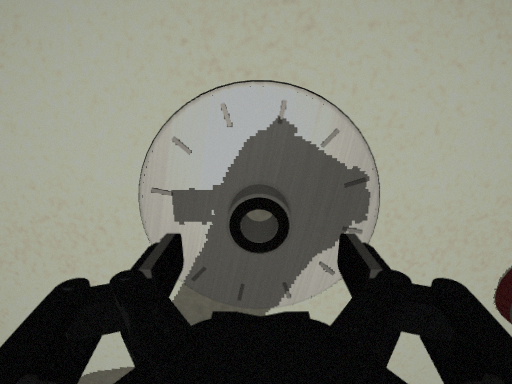

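```bash
python3 -m jog '[[[0,0,0.025],0,0],[[0,0,0.017],0,0],[[0,0,0],0,0],[[0,0,0],0,255],[[0,0,0],0,255],[[0,0,0],0,255],[[0,0,0],0,255],[[0,0,0],0,255],[[0,0,0],0,255],[[0,0,0],0,255]]' 60; python3 look.py w4 lid_boss
```

```text
t: 6.75
tcp_pos: [491.5, 270.8, 12.9]
tool_rot: [[1.0, -0.004, 0.002], [-0.004, -1.0, 0.001], [0.002, -0.001, -1.0]]
ft_force: [-1.8, -0.4, 5.8]
gripper_width: 43.6
6.75 [491.5 270.8  12.9] yaw -0.2 j7 -60.6
lid_boss [257.3 248.8] 0.72 [491.  268.9  24. ]
```

View pics/w4.png

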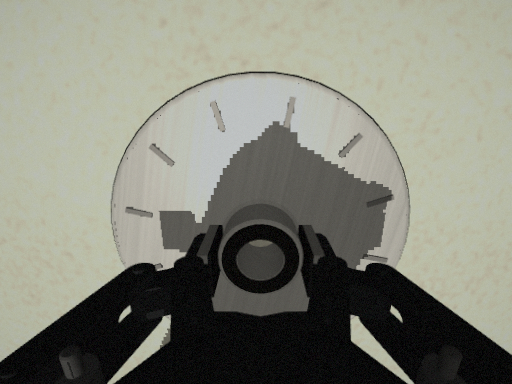

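The fingers have closed on the boss at 43.6 mm, and the lid looks level. Lifting.

```bash
python3 -m jog '[[[0,0,-0.02],0,255],[[0,0,-0.04],0,255],[[0,0,-0.05],0,255],[[0,0,-0.05],0,255],[[0,0,-0.04],0,255],[[0,0,0],0,255],[[0,0,0],0,255],[[0,0,0],0,255]]'; python3 look.py w5 lid_boss
python3 - <<'E'
from fit import *
s=np.load('pics/w5.npy',allow_pickle=True).item();z=s['tcp_pos'][2]-12.9
fitc('w5',s['tcp_pos'][:2],z+38,19.5,1,5)
fitc('w5',s['tcp_pos'][:2],z+9.5,93.5,1,5)
fitc('w4',(491.5,270.3),38,19.5,1,5)
fitc('w4',(491.5,270.3),9.5,93.5,1,5)
E
```

```text
t: 7.65
tcp_pos: [489.8, 269.1, 209.6]
tool_rot: [[1.0, -0.003, -0.003], [-0.003, -1.0, -0.002], [-0.003, 0.002, -1.0]]
ft_force: [0.4, -0.4, -3.4]
gripper_width: 43.2
7.65 [489.8 269.1 209.6] yaw -0.18 j7 -49.3
lid_boss [258.7 246.3] 0.93 [488.1 161.6  24. ]
w5 z 234.73282488789224 c [490.9 268.7] r 19.5 n 180 med|res| 0.01
w5 z 206.23282488789224 c [490.8 269.5] r 90.6 n 116 med|res| 0.06
w4 z 38 c [492.5 270.3] r 19.5 n 180 med|res| 0.0
w4 z 9.5 c [492.6 271.4] r 90.6 n 114 med|res| 0.15
```

View pics/w5.png

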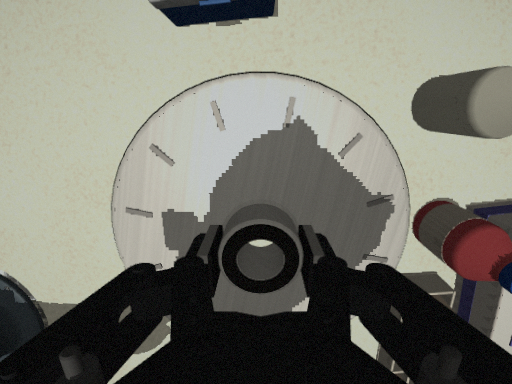

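The lid hangs level in the grip, with the boss at (260,258) in the picture. Carrying it to the rotor.

```bash
python3 -m jog '[[[0.002,0.03,0],0,255],[[0.002,0.045,0],0,255],[[0.002,0.045,0],0,255],[[0.002,0.045,0],0,255],[[0.002,0.045,0],0,255],[[0.002,0.045,0],0,255],[[0.002,0.045,0],0,255],[[0.002,0.045,0],0,255],[[0.002,0.045,0],0,255],[[0.002,0.045,0],0,255]]'; python3 -m jog '[[[0,0.045,0],0,255],[[0,0.04,0],0,255],[[0,0.03,0],0,255],[[0,0.012,0],0,255],[[0,0,0],0,255],[[0,0,0],0,255],[[0,0,0],0,255]]';python3 look.py w6 stud_tip lid_boss
```

```text
t: 8.75
tcp_pos: [508.8, -166.3, 210.2]
tool_rot: [[1.0, -0.003, -0.002], [-0.003, -1.0, 0.001], [-0.002, -0.001, -1.0]]
ft_force: [1.5, -0.3, -3.1]
gripper_width: 43.8
t: 9.45
tcp_pos: [509.8, -289.1, 211.4]
tool_rot: [[1.0, 0.001, -0.0], [0.001, -1.0, 0.001], [-0.0, -0.001, -1.0]]
ft_force: [-0.6, 0.3, -3.7]
gripper_width: 43.2
9.45 [ 509.8 -289.1  211.4] yaw 0.04 j7 13.4
lid_boss [259.3 250.3] 0.88 [ 509.8 -402.8   24. ]
```

View pics/w6.png

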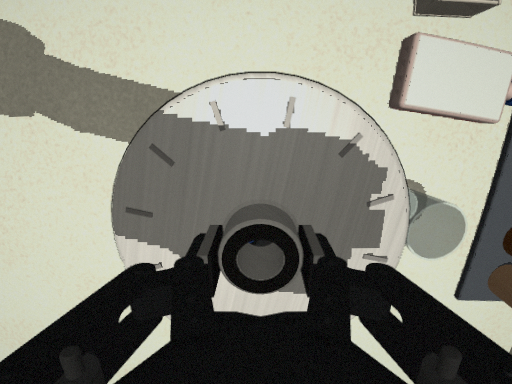

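Run:
```python
from h import *
a=[]
for i in range(8):
    im=robot.capture('side');a.append(robot.read_state()['tcp_pos'])
a=np.array(a);print(a.mean(0).round(2),a.std(0).round(2))
cv2.imwrite('pics/s6.png',cv2.resize(im[60:220,230:430],(750,600)))
im=cv2.imread('pics/w6.png')[200:310,190:330];cv2.imwrite('pics/w6z.png',cv2.resize(im,(760,597),interpolation=cv2.INTER_CUBIC))
```

```text
[ 509.39 -291.33  211.71] [0.11 0.4  0.08]
```

View pics/w6z.png

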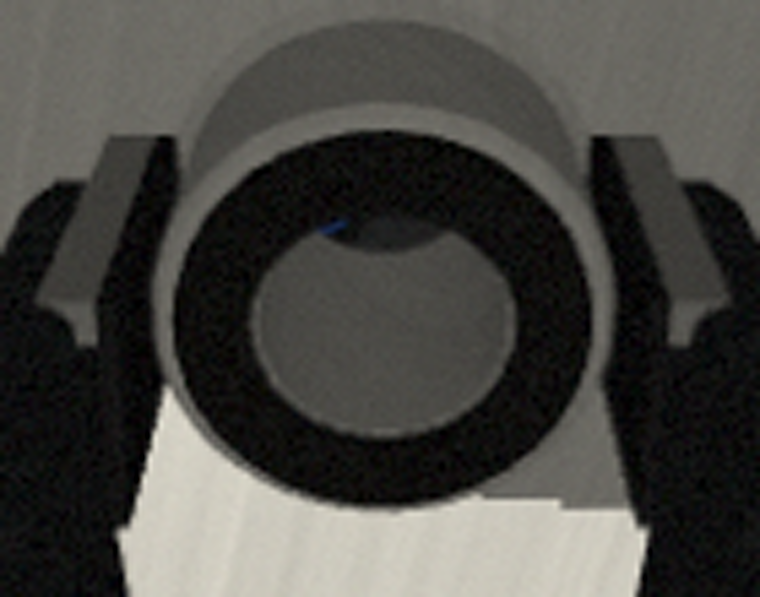

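```bash
python3 -m jog '[[[0,0.0012,0.01],0,255],[[0,0,0.01],0,255],[[0,0,0.008],0,255],[[0,0,0],0,255],[[0,0,0],0,255],[[0,0,0],0,255],[[0,0,0],0,255]]'
python3 - <<'E'
from h import *
a=[]
for i in range(8):
    st=robot.read_state();im=robot.capture('wrist');a.append(robot.read_state()['tcp_pos'])
cv2.imwrite('pics/w7.png',im);np.save('pics/w7.npy',{k:st[k] for k in('tcp_pos','tool_rot')},allow_pickle=True)
a=np.array(a);print(a.round(1).tolist(),a.mean(0).round(2))
im=cv2.imread('pics/w7.png')[200:310,190:330];cv2.imwrite('pics/w7z.png',cv2.resize(im,(760,597),interpolation=cv2.INTER_CUBIC))
E
```

```text
t: 10.7
tcp_pos: [509.6, -293.0, 184.0]
tool_rot: [[1.0, -0.003, 0.001], [-0.003, -1.0, -0.0], [0.001, 0.0, -1.0]]
ft_force: [-0.4, -0.8, -3.6]
gripper_width: 43.6
[[509.5, -293.0, 184.0], [509.5, -293.0, 184.0], [509.4, -293.0, 183.9], [509.4, -293.0, 183.9], [509.4, -293.0, 183.8], [509.3, -293.0, 183.7], [509.3, -293.0, 183.7], [509.3, -293.0, 183.6]] [ 509.4  -293.    183.83]
```

View pics/w7z.png

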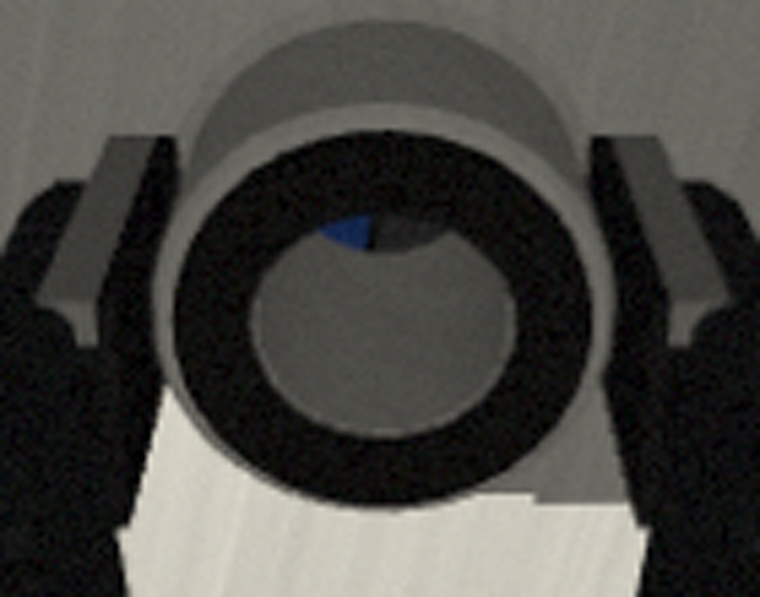

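```bash
python3 -m jog '[[[0,0,0.006],0,255],[[0,0,0.006],0,255],[[0,0,0.006],0,255],[[0,0,0],0,255],[[0,0,0],0,255]]'
python3 - <<'E'
from h import *
st=robot.read_state();print(st['tcp_pos'],st['ft_force'],st['wrist_torque'])
im=robot.capture('wrist');cv2.imwrite('pics/w8z.png',cv2.resize(im[200:310,190:330],(760,597),interpolation=cv2.INTER_CUBIC))
E
```

```text
t: 11.6
tcp_pos: [509.2, -292.8, 165.2]
tool_rot: [[1.0, -0.003, -0.0], [-0.003, -1.0, 0.0], [-0.0, -0.0, -1.0]]
ft_force: [-0.7, 0.1, -3.6]
gripper_width: 43.5
[ 509.18137938 -292.8478161   165.18363924] [-0.68957092  0.13736605 -3.59737935] [-0.06536556  0.03798226  0.05560699]
```

View pics/w8z.png

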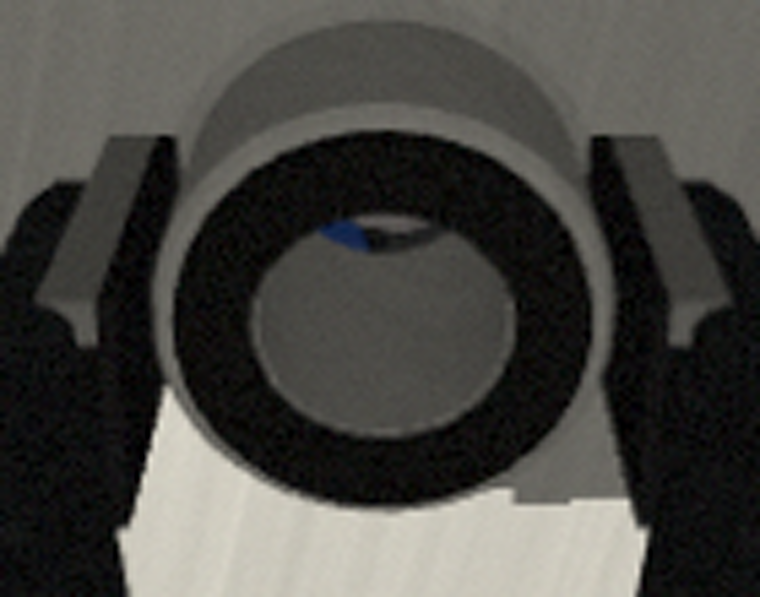

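The stud tip has entered the bore and shows as a grey patch at the top of the hole, centred left to right. There is no contact force, so I'm continuing down.

```bash
python3 -m jog '[[[0,0,0.008],0,255],[[0,0,0.008],0,255],[[0,0,0],0,255]]';python3 -m jog '[[[0,0,0.008],0,255],[[0,0,0],0,255]]'
python3 - <<'E'
from h import *
st=robot.read_state();print(st['tcp_pos'],st['ft_force'],st['wrist_torque'])
im=robot.capture('wrist');cv2.imwrite('pics/w9z.png',cv2.resize(im[200:310,190:330],(760,597),interpolation=cv2.INTER_CUBIC))
E
```

```text
t: 11.95
tcp_pos: [508.2, -292.6, 147.9]
tool_rot: [[1.0, -0.003, -0.003], [-0.003, -1.0, 0.001], [-0.003, -0.001, -1.0]]
ft_force: [-0.3, 0.4, -3.2]
gripper_width: 43.5
t: 12.15
tcp_pos: [508.6, -292.7, 140.4]
tool_rot: [[1.0, -0.003, -0.002], [-0.003, -1.0, 0.001], [-0.002, -0.001, -1.0]]
ft_force: [-0.0, -0.3, -3.7]
gripper_width: 43.6
[ 508.58500955 -292.73607295  140.39381894] [-0.02953861 -0.26631395 -3.68505841] [0.01440271 0.04592569 0.02985201]
```

View pics/w9z.png

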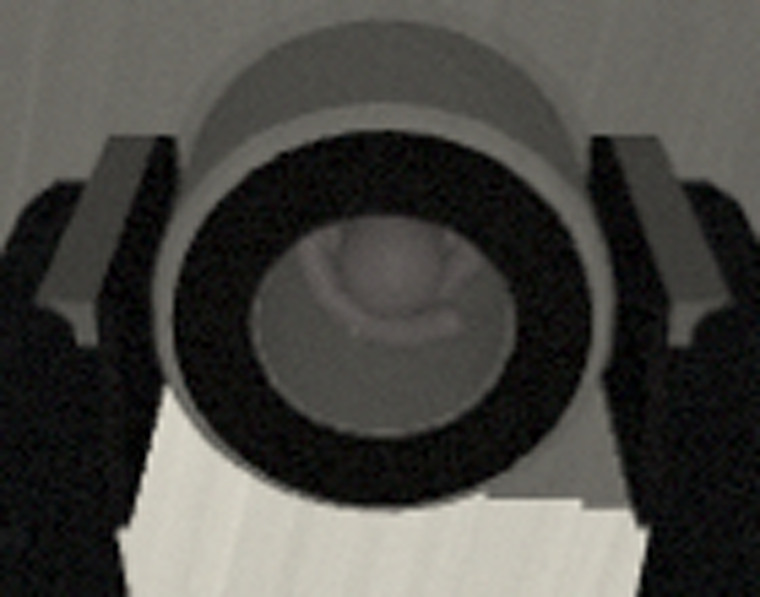

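The stud stands in the hole, its dome at (393,265) in the zoomed picture against the hole's centre at x = 383. That is about 1 mm to the right, so I'll shift +0.7 mm in x and go down to the rim.

```bash
python3 -m jog '[[[0.0007,0,0.008],0,255],[[0,0,0.008],0,255],[[0,0,0.004],0,255],[[0,0,0],0,255],[[0,0,0],0,255]]';python3 -m jog '[[[0,0,0.004],0,255],[[0,0,0],0,255],[[0,0,0],0,255]]'
python3 - <<'E'
from h import *
st=robot.read_state();print(st['tcp_pos'],st['ft_force'],st['wrist_torque'])
im=robot.capture('wrist');cv2.imwrite('pics/w10z.png',cv2.resize(im[200:310,190:330],(760,597),interpolation=cv2.INTER_CUBIC))
E
```

```text
t: 12.7
tcp_pos: [510.1, -293.0, 121.5]
tool_rot: [[1.0, -0.003, 0.0], [-0.003, -1.0, -0.0], [0.0, 0.0, -1.0]]
ft_force: [0.6, 0.3, -2.9]
gripper_width: 43.5
t: 13.0
tcp_pos: [510.0, -293.0, 117.6]
tool_rot: [[1.0, -0.003, 0.0], [-0.003, -1.0, -0.0], [0.0, 0.0, -1.0]]
ft_force: [0.0, -0.3, -3.3]
gripper_width: 43.3
[ 510.01091452 -292.9916271   117.59031477] [ 0.01903244 -0.25022528 -3.31796869] [-0.00285056  0.00166422  0.00804988]
```

View pics/w10z.png

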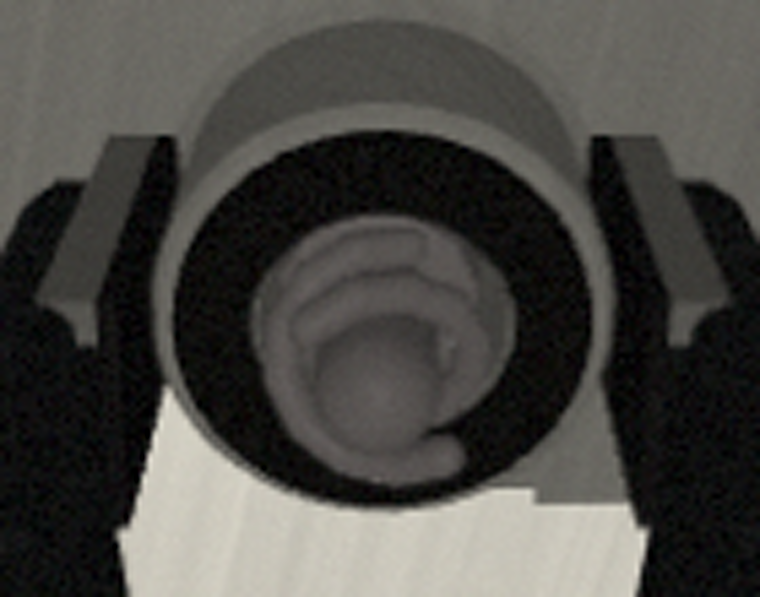

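```bash
python3 -m jog '[[[-0.0003,0,0.002],0,255],[[0,0,0.0015],0,255],[[0,0,0],0,255],[[0,0,0],0,255]]';python3 -m jog '[[[0,0,0.001],0,255],[[0,0,0],0,255],[[0,0,0],0,255]]'
```

```text
t: 13.45
tcp_pos: [509.7, -292.9, 114.0]
tool_rot: [[1.0, -0.003, -0.0], [-0.003, -1.0, 0.0], [-0.0, -0.0, -1.0]]
ft_force: [0.7, 0.7, -3.6]
gripper_width: 43.6
t: 13.75
tcp_pos: [509.7, -292.9, 113.1]
tool_rot: [[1.0, -0.003, 0.0], [-0.003, -1.0, -0.0], [0.0, 0.0, -1.0]]
ft_force: [0.0, 0.5, -3.2]
gripper_width: 43.5
```

```bash
python3 -m jog '[[[0,0,0.001],0,255],[[0,0,0],0,255],[[0,0,0],0,255]]'; python3 -m jog '[[[0,0,0.001],0,255],[[0,0,0],0,255],[[0,0,0],0,255]]'
```

```text
t: 14.05
tcp_pos: [509.8, -293.0, 113.0]
tool_rot: [[1.0, -0.003, 0.0], [-0.003, -1.0, -0.001], [0.0, 0.001, -1.0]]
ft_force: [-3.0, 1.1, 5.6]
gripper_width: 43.8
t: 14.35
tcp_pos: [509.8, -293.0, 112.9]
tool_rot: [[1.0, -0.003, -0.0], [-0.003, -1.0, -0.001], [-0.0, 0.001, -1.0]]
ft_force: [-5.6, 2.0, 11.2]
gripper_width: 43.4
```

The force rose at a lid height of 100 mm, so the lid is seated. Releasing and rising.

```bash
python3 -m jog '[[[0,0,0],0,0],[[0,0,0],0,0],[[0,0,0],0,0],[[0,0,0],0,0],[[0,0,0],0,0],[[0,0,0],0,0],[[0,0,-0.02],0,0],[[0,0,-0.04],0,0],[[0,0,-0.04],0,0],[[0,0,-0.04],0,0]]'; python3 -m jog '[[[0,0,-0.04],0,0],[[0,0,0],0,0],[[0,0,0],0,0],[[0,0,0],0,0]]'; python3 look.py w11 lid_boss stud_tip;python3 -c "
from fit import *
fitc('w11',(510,-293),138,19.5,1,5)
fitc('w11',(510,-293),109.5,93.5,1,5)"
```

```text
t: 15.35
tcp_pos: [509.5, -292.7, 252.5]
tool_rot: [[1.0, -0.003, -0.0], [-0.003, -1.0, 0.0], [-0.0, -0.0, -1.0]]
ft_force: [0.9, -1.0, 0.4]
gripper_width: 85.3
t: 15.75
tcp_pos: [508.9, -292.8, 289.7]
tool_rot: [[1.0, -0.003, -0.002], [-0.003, -1.0, 0.001], [-0.002, -0.001, -1.0]]
ft_force: [-0.5, -0.6, -0.5]
gripper_width: 85.3
15.75 [ 508.9 -292.8  289.7] yaw -0.17 j7 15.8
lid_boss [259.2 175.2] 0.97 [ 507.8 -317.9   24. ]
stud_tip [261.7 181.2] 0.83 [ 511.3 -292.8  159. ]
w11 z 138 c [ 510.9 -294.7] r 19.8 n 180 med|res| 0.28
w11 z 109.5 c [ 510.8 -293. ] r 93.3 n 180 med|res| 0.28
```

View pics/w11.png

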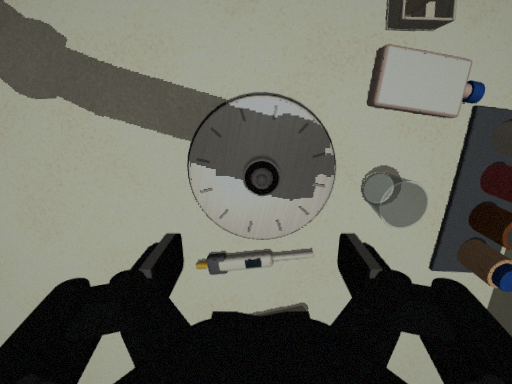

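The picture shows the lid level on the rotor, its edge fitted at (510.8,-293.0) against the rotor's (510.4,-293.1), with the stud through the washer at (262,178). Now the nut.

```bash
python3 -m jog '[[[0,-0.03,0],0,0],[[-0.01,-0.045,0],0,0],[[-0.01,-0.045,0.01],0,0],[[-0.01,-0.045,0.02],0,0],[[-0.01,-0.045,0.02],0,0],[[-0.01,-0.045,0.02],0,0],[[-0.01,-0.036,0.02],0,0],[[0,0,0],0,0],[[0,0,0],0,0],[[0,0,0],0,0]]'; python3 look.py w12 wing_nut nut_wing
```

```text
t: 16.9
tcp_pos: [451.3, -3.6, 201.5]
tool_rot: [[1.0, -0.005, 0.0], [-0.005, -1.0, -0.0], [0.0, 0.0, -1.0]]
ft_force: [-0.2, -0.0, -0.7]
gripper_width: 85.7
16.9 [451.3  -3.6 201.5] yaw -0.28 j7 -14.8
wing_nut [256.1 166.5] 0.59 [447.2  -2.1   0. ]
nut_wing [255.7 174. ] 0.68 [447.4  -1.4  47. ]
```

View pics/w12.png

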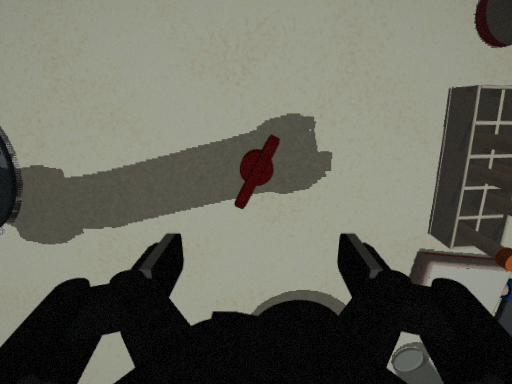

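The nut stands near (257,167) in the picture, its wings running from (239,206) to (275,139). I'll get the yaw and centre from the red mask.

```bash
cat > nut.py <<'E'
from h import *
import sys
def nut(tag,zt=63.,save=False):
    im=cv2.imread(f'pics/{tag}.png').astype(int);C=cam('wrist',np.load(f'pics/{tag}.npy',allow_pickle=True).item())
    m=((im[...,2]>60)&(im[...,2]>2.2*im[...,1])&(im[...,2]>2.2*im[...,0])).astype(np.uint8)
    n,l,s,c=cv2.connectedComponentsWithStats(m)
    k=[i for i in range(1,n) if s[i,4]>150]
    c0=proj(C,[[447,-2,50]])[0] if len(sys.argv)<2 else None
    k=min(k,key=lambda i:np.hypot(*(c[i]-c0)))
    p=np.argwhere(l==k)[:,::-1].astype(float)
    W=np.array([onz(C,q,zt)[:2] for q in p])
    # wing: only far pixels
    ce=W.mean(0);d=np.linalg.eigh(np.cov((W-ce).T))[1][:,1]
    for _ in range(4):
        a=(W-ce)@d; f=W[abs(a)>24]; fa=(f-ce)@d
        e1=f[fa>0].mean(0);e2=f[fa<0].mean(0);d=(e1-e2)/np.linalg.norm(e1-e2)
        ax=W@d;mid=(np.percentile(ax,99.5)+np.percentile(ax,.5))/2
        nrm=np.array([-d[1],d[0]]);ce=d*mid+nrm*(((e1+e2)/2)@nrm)
    print(tag,'centre',ce.round(1),'wing yaw',np.degrees(np.arctan2(d[1],d[0])).round(1)%180,'len',(np.percentile(ax,99.5)-np.percentile(ax,.5)).round(1),len(p))
if __name__=='__main__': pass
E
python3 -c "
from nut import *
nut('w12')
nut('w12',60)"; python3 -c "
from h import *
im=cv2.imread('pics/w12.png')[125:220,215:300];cv2.imwrite('pics/w12z.png',cv2.resize(im,None,fx=6,fy=6,interpolation=cv2.INTER_CUBIC))"
```

```text
Traceback (most recent call last):
  File "nut.py", line 9, in nut
    k=min(k,key=lambda i:np.hypot(*(c[i]-c0)))
ValueError: min() iterable argument is empty
```

View pics/w12z.png

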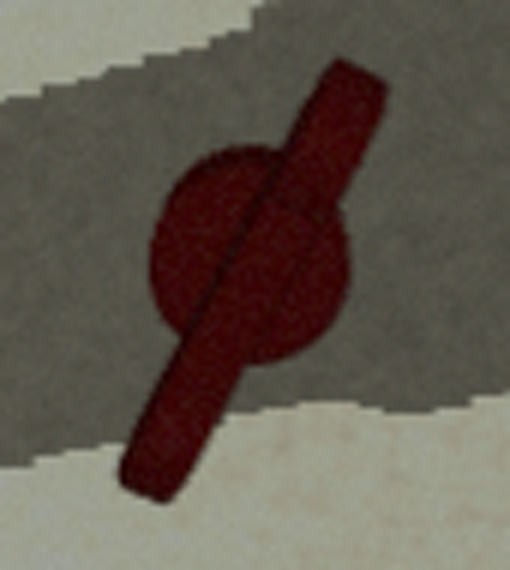

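```bash
sed -i 's/im\[...,2\]>60/im[...,2]>35/' nut.py; python3 -c "
from nut import *
nut('w12')
nut('w12',58)"
```

```text
w12 centre [448.    3.8] wing yaw 62.0 len 84.7 1410
w12 centre [447.9   2.7] wing yaw 62.0 len 86.2 1410
```

```bash
python3 -c "
from h import *
C=cam('wrist',np.load('pics/w12.npy',allow_pickle=True).item())
for px,z in (((257.5,172.2),63),((257.5,172.2),47),((256.7,167.5),33),((275.3,137.5),66),((239.7,207),66),((275.3,137.5),50),((239.7,207),50)): print(px,z,onz(C,px,z).round(1))
print(proj(C,[[447,0,0],[447,0,33],[447,0,63]]).round(1))
"
```

```text
(257.5, 172.2) 63 [449.6   4.3  63. ]
(257.5, 172.2) 47 [449.5   0.7  47. ]
(256.7, 167.5) 33 [448.4   3.3  33. ]
(275.3, 137.5) 66 [468.3  41.5  66. ]
(239.7, 207) 66 [429.6 -34.5  66. ]
(275.3, 137.5) 50 [469.2  40.   50. ]
(239.7, 207) 50 [428.3 -40.4  50. ]
[[256.  164.9]
 [255.5 170.2]
 [255.1 176. ]]
```

```bash
python3 -m jog '[[[-0.004,-0.004,0],-0.14,0],[[0,0,0],-0.14,0],[[0,0,0],-0.14,0],[[0,0,0],-0.14,0],[[0,0,0],-0.14,0],[[0,0,0],-0.14,0],[[0,0,0],-0.14,0],[[0,0,0],-0.14,0],[[0,0,0],-0.14,0],[[0,0,0],-0.14,0]]';python3 -m jog '[[[0,0,0.01],-0.14,0],[[0,0,0.01],-0.14,0],[[0,0,0.01],-0.14,0],[[0,0,0.01],-0.14,0],[[0,0,0.01],-0.14,0],[[0,0,0.01],-0.14,0],[[0,0,0],-0.14,0],[[0,0,0],-0.14,0],[[0,0,0],-0.15,0],[[0,0,0],0,0]]';  python3 -m jog '[[[0,0,0],0,0],[[0,0,0],0,0]]'; python3 look.py w13 wing_nut nut_wing;  python3 -c "
from nut import *
nut('w13',50)"
```

```text
t: 18.05
tcp_pos: [447.1, 0.6, 201.6]
tool_rot: [[0.169, 0.986, 0.001], [0.986, -0.169, -0.0], [-0.0, 0.001, -1.0]]
ft_force: [0.3, 0.4, 0.4]
gripper_width: 85.5
t: 19.05
tcp_pos: [447.1, 0.7, 141.2]
tool_rot: [[-0.888, 0.459, -0.0], [0.459, 0.888, 0.001], [0.001, 0.001, -1.0]]
ft_force: [-0.1, -0.2, 0.0]
gripper_width: 85.4
t: 19.25
tcp_pos: [446.9, 1.1, 141.5]
tool_rot: [[-0.888, 0.46, 0.0], [0.46, 0.888, -0.0], [-0.0, -0.0, -1.0]]
ft_force: [-0.1, 0.4, -0.0]
gripper_width: 85.4
19.25 [446.9   1.1 141.5] yaw 152.63 j7 115.0
wing_nut [260.9 179.7] 0.78 [447.3   0.9   0. ]
nut_wing [261.4 190.6] 0.85 [ 4.463e+02 -2.000e-01  4.700e+01]
w13 centre [447.6   1.2] wing yaw 62.0 len 90.5 2038
```

View pics/w13.png

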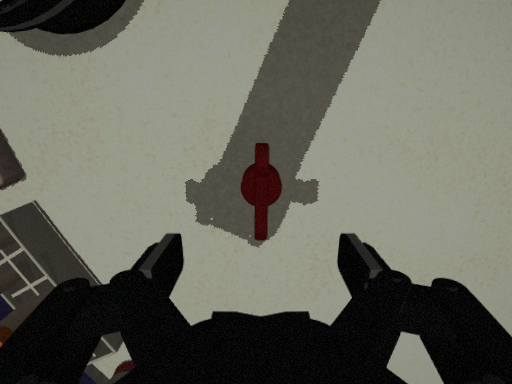

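The bar now lies parallel to the pads, from (262,144) to (261,239), and is centred along the tool's y to within a millimetre. Descending and gripping.

```bash
python3 -m jog '[[[-0.001,0,0.03],0,0],[[0,0,0.04],0,0],[[0,0,0.025],0,0],[[0,0,0.01],0,0],[[0,0,0],0,0],[[0,0,0],0,0]]'; python3 -m jog '[[[0,0,0],0,255],[[0,0,0],0,255],[[0,0,0],0,255],[[0,0,0],0,255],[[0,0,0],0,255],[[0,0,0],0,255],[[0,0,0],0,255],[[0,0,0],0,255],[[0,0,0],0,255]]' 100; python3 look.py w14 nut_wing
```

```text
t: 20.0
tcp_pos: [448.5, 1.5, 37.3]
tool_rot: [[-0.89, 0.457, 0.002], [0.457, 0.89, 0.0], [-0.001, 0.001, -1.0]]
ft_force: [-0.3, 0.8, 0.6]
gripper_width: 85.2
t: 20.9
tcp_pos: [447.6, 1.1, 36.6]
tool_rot: [[-0.89, 0.457, -0.0], [0.457, 0.89, -0.001], [-0.0, -0.0, -1.0]]
ft_force: [-1.0, -0.4, 5.7]
gripper_width: 10.0
20.9 [447.6   1.1  36.6] yaw 152.82 j7 104.0
nut_wing [259.1 244.9] 0.89 [448.5  -1.   47. ]
```

View pics/w14.png

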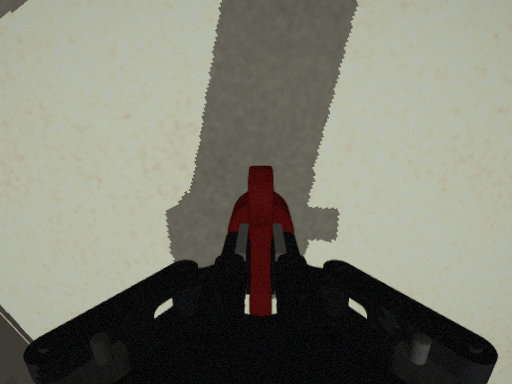

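The bar is held between the pads, running from (260,166) to (260,316) in the picture. I'll lift and check the nut's axis against the tool.

```bash
python3 -m jog '[[[0,0,-0.02],0,255],[[0,0,-0.04],0,255],[[0,0,-0.045],0,255],[[0,0,-0.045],0,255],[[0,0,-0.04],0,255],[[0,0,0],0,255],[[0,0,0],0,255]]'; python3 look.py w15 nut_wing wing_nut
python3 - <<'E'
from h import *
s=np.load('pics/w15.npy',allow_pickle=True).item();C=cam('wrist',s);R=s['tool_rot'];p=s['tcp_pos'];nb=p[2]-36.6
im=cv2.imread('pics/w15.png').astype(int)
m=((im[...,2]>35)&(im[...,2]>2.2*im[...,1])&(im[...,2]>2.2*im[...,0]))
for c in range(250,272,3):
    r=np.where(m[:,c])[0]; print(c,r.min() if len(r) else 0,r.max() if len(r) else 0,len(r))
for dz in (47,55,66):
    for px in((260,166),(260,316)):
        print(dz,(R.T@(onz(C,px,nb+dz)-p)).round(1))
# predicted projections of nut axis features at tool y=0 : wing ends +-46 at z 50
for y0 in(-1,0,1):
    Y=[p+R@np.array([0,y0+d,0]) for d in(46,-46)]
    for q in Y:q[2]=nb+50
    print(y0,proj(C,Y).round(1).tolist())
E
```

```text
t: 21.7
tcp_pos: [447.3, 0.5, 226.0]
tool_rot: [[-0.889, 0.458, 0.0], [0.458, 0.889, -0.002], [-0.001, -0.001, -1.0]]
ft_force: [-0.7, -0.1, -3.3]
gripper_width: 10.1
21.7 [447.3   0.5 226. ] yaw 152.76 j7 124.4
nut_wing [261.3 244.8] 0.94 [492.5  89.   47. ]
wing_nut [260.1 215. ] 0.94 [482.9  66.6   0. ]
250 167 314 113
253 166 314 149
256 166 315 150
259 166 315 150
262 166 315 150
265 166 315 150
268 166 314 149
271 167 292 74
47 [ -1.4 -45.5 -10.3]
47 [ -1.3  47.  -10.5]
55 [ -1.3 -47.1 -18.3]
55 [ -1.3  39.8 -18.4]
66 [ -1.3 -49.3 -29.3]
66 [ -1.3  29.9 -29.4]
-1 [[262.1, 316.9], [262.7, 164.2]]
0 [[262.1, 318.2], [262.7, 166.2]]
1 [[262.1, 319.6], [262.7, 168.2]]
```

View pics/w15.png

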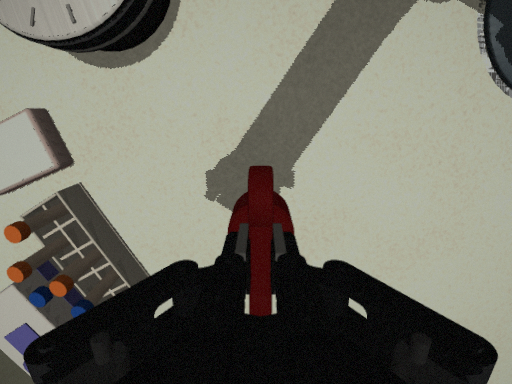

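Run:
```python
from h import *
c=robot.camera_info('wrist');print(np.array(c['mount']).round(3).tolist(),np.array(c['mtx']).round(2).tolist())
for t in('w5','w15'):
    s=np.load(f'pics/{t}.npy',allow_pickle=True).item();C=cam('wrist',s);R=s['tool_rot'];p=s['tcp_pos']
    print(t,R.round(4).tolist(),[(R.T@(onz(C,(260,y),p[2]+20)-p)).round(2).tolist() for y in(166,250,316)])
    print((np.array(R).T@R).round(4).tolist())
```

```text
[[1.0, 0.001, 0.0, -1.312], [-0.001, 0.96, 0.281, -71.652], [-0.0, -0.281, 0.96, -141.785], [0.0, 0.0, 0.0, 1.0]] [[265.34, 0.0, 260.14], [0.0, 265.34, 189.45], [0.0, 0.0, 1.0]]
w5 [[1.0, -0.0031, -0.0031], [-0.0031, -1.0, -0.0024], [-0.0031, 0.0024, -1.0]] [[-1.35, -47.47, -20.11], [-1.31, -3.63, -20.0], [-1.28, 38.49, -19.9]]
[[1.0, -0.0, 0.0], [-0.0, 1.0, -0.0], [0.0, -0.0, 1.0]]
w15 [[-0.8891, 0.4578, 0.0002], [0.4578, 0.8891, -0.0015], [-0.0008, -0.0013, -1.0]] [[-1.35, -47.43, -19.94], [-1.31, -3.62, -19.99], [-1.28, 38.36, -20.05]]
[[1.0, -0.0, 0.0], [-0.0, 1.0, -0.0], [0.0, -0.0, 1.0]]
```

The mount has changed between queries, so I'm checking whether it varies per call.

```bash
for i in 1 2 3; do python3 -c "
from h import *
for i in range(2): print(np.array(robot.camera_info('wrist')['mount'])[:3,3].round(3), robot.camera_info('top')['t'])"; done
```

```text
[  -1.312  -71.652 -141.785] [   5.25113425  576.43723108 1421.43904823]
[  -1.312  -71.652 -141.785] [   5.25113425  576.43723108 1421.43904823]
[  -1.312  -71.652 -141.785] [   5.25113425  576.43723108 1421.43904823]
[  -1.312  -71.652 -141.785] [   5.25113425  576.43723108 1421.43904823]
[  -1.312  -71.652 -141.785] [   5.25113425  576.43723108 1421.43904823]
[  -1.312  -71.652 -141.785] [   5.25113425  576.43723108 1421.43904823]
```

The mount is constant within a query session, so I'll rely on comparing things within one picture, where that bias cancels. Now I carry the nut to the rotor, turning it to yaw about 125°.

```bash
python3 -m jog '[[[0,0,0],0.121,255],[[0,0,0],0.121,255],[[0,0,0],0.121,255],[[0,0,0],0.122,255],[[0,0,0],0,255]]'; python3 -m jog '[[[-0.02,-0.0085,0],0,255],[[-0.037,-0.0158,0],0,255],[[-0.037,-0.0158,0],0,255],[[-0.037,-0.0158,0],0,255],[[-0.037,-0.0158,0],0,255],[[-0.037,-0.0158,0],0,255],[[-0.037,-0.0158,0],0,255],[[-0.024,-0.0102,0],0,255],[[-0.01,-0.004,0],0,255],[[0,0,0],0,255]]'; python3 -m jog '[[[0,0,0],0,255],[[0,0,0],0,255],[[0,0,0],0,255],[[0,0,0],0,255],[[0,0,0],0,255]]'; python3 look.py w16 nut_wing; python3 -c "
from fit import *
fitc('w16',(510,-293),109.5,93.5,1,6)
s=np.load('pics/w16.npy',allow_pickle=True).item();print(need([510,-293,226],{**s}))"
```

```text
t: 22.35
tcp_pos: [446.7, 1.1, 225.1]
tool_rot: [[-0.575, 0.818, -0.002], [0.818, 0.575, -0.0], [0.001, -0.002, -1.0]]
ft_force: [-0.0, 0.5, -3.5]
gripper_width: 9.9
t: 23.35
tcp_pos: [509.4, -293.3, 224.8]
tool_rot: [[-0.573, 0.819, -0.001], [0.819, 0.573, 0.002], [0.003, 0.0, -1.0]]
ft_force: [-0.2, 0.9, -3.6]
gripper_width: 9.9
t: 23.85
tcp_pos: [509.7, -291.9, 226.6]
tool_rot: [[-0.574, 0.819, 0.0], [0.819, 0.574, -0.001], [-0.0, -0.0, -1.0]]
ft_force: [0.4, 0.3, -3.1]
gripper_width: 10.2
23.85 [ 509.7 -291.9  226.6] yaw 125.06 j7 126.0
nut_wing [261.2 243.7] 0.86 [ 590.6 -234.9   47. ]
w16 z 109.5 c [ 509.5 -295.2] r 92.5 n 152 med|res| 0.03
[-1.  -0.4  0.6]
```

View pics/w16.png

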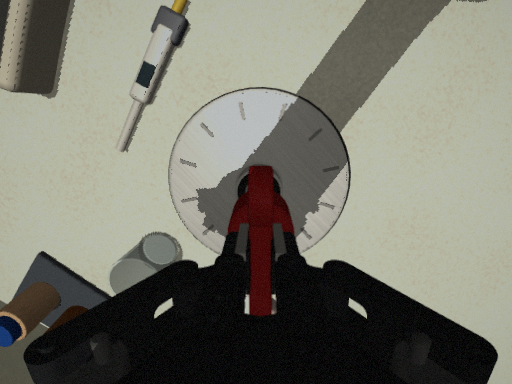

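The picture shows the nut over the lid, whose disc is centred near (259,176). I'll refit the lid edge with the radius fixed, using only the clear arc.

```bash
cat > fit2.py <<'E'
from h import *
from scipy.optimize import least_squares
def fit2(tag,c0,z,r,rowmax=225,span=6,sign=1):
    im=cv2.GaussianBlur(cv2.cvtColor(cv2.imread(f'pics/{tag}.png'),cv2.COLOR_BGR2GRAY),(0,0),.8).astype(np.float32)
    s=np.load(f'pics/{tag}.npy',allow_pickle=True).item();C=cam('wrist',s);c=np.array(c0,float)
    th=np.linspace(0,2*np.pi,361)[:-1]
    for it in range(5):
        off=np.arange(-span,span+.1,.25)
        P=proj(C,[[c[0]+(r+o)*np.cos(t),c[1]+(r+o)*np.sin(t),z] for t in th for o in off]).astype(np.float32)
        v=cv2.remap(im,P[:,0].reshape(1,-1),P[:,1].reshape(1,-1),cv2.INTER_LINEAR).reshape(len(th),-1)
        g=sign*np.gradient(v,axis=1);k=g.argmax(1);m=(g.max(1)>1.5)&(P.reshape(len(th),-1,2)[:,:,1].max(1)<rowmax)&(k>0)&(k<len(off)-1)
        rr=r+off[k[m]];E=c+np.c_[rr*np.cos(th[m]),rr*np.sin(th[m])]
        f=lambda q:np.hypot(E[:,0]-q[0],E[:,1]-q[1])-r
        q=least_squares(f,c,loss='soft_l1',f_scale=.4);c=q.x;span=max(3,span/1.5)
    R=s['tool_rot'];d=np.r_[c,s['tcp_pos'][2]]-s['tcp_pos']
    print(tag,c.round(2),'n',m.sum(),'res',np.median(abs(f(c))).round(2),np.mean(f(c)).round(2),'tool',(R.T@d).round(2)[:2])
E
python3 -c "
from fit2 import *
for rm in (200,225):
  for r in(92.8,93.3,93.6): fit2('w16',(509.5,-294),109.5,r,rm)
fit2('w11',(510,-293),109.5,93.3,230)
fit2('w11',(510,-293),109.5,93.3,150)"
```

```text
w16 [ 509.98 -294.78] n 201 res 0.24 -0.07 tool [-2.47 -1.44]
w16 [ 510.47 -294.4 ] n 200 res 0.25 -0.22 tool [-2.44 -0.83]
w16 [ 510.71 -294.16] n 199 res 0.26 -0.3 tool [-2.37 -0.49]
w16 [ 509.93 -294.85] n 237 res 0.24 -0.18 tool [-2.49 -1.52]
w16 [ 510.41 -294.41] n 235 res 0.27 -0.41 tool [-2.41 -0.88]
w16 [ 510.67 -294.21] n 235 res 0.26 -0.55 tool [-2.39 -0.55]
w11 [ 508.5 -292.2] n 290 res 0.27 -0.29 tool [-0.37 -0.55]
w11 [ 508.26 -292.28] n 145 res 0.27 -0.07 tool [-0.61 -0.47]
```

```bash
python3 -m jog '[[[-0.0009,0,0.01],0,255],[[0,0,0.01],0,255],[[0,0,0.008],0,255],[[0,0,0],0,255],[[0,0,0],0,255],[[0,0,0],0,255]]'; python3 -m jog '[[[0,0,0],0,255],[[0,0,0],0,255],[[0,0,0],0,255],[[0,0,0],0,255]]'; python3 look.py w17;python3 -c "
from fit2 import *
for rm in (200,225):
  fit2('w17',(509.5,-293),109.5,93.2,rm)"
```

```text
t: 24.55
tcp_pos: [510.6, -293.0, 198.7]
tool_rot: [[-0.574, 0.819, 0.001], [0.819, 0.574, -0.0], [-0.001, 0.0, -1.0]]
ft_force: [0.7, 0.1, -3.4]
gripper_width: 10.1
t: 24.95
tcp_pos: [510.3, -293.1, 198.5]
tool_rot: [[-0.574, 0.819, 0.0], [0.819, 0.574, -0.0], [-0.0, 0.0, -1.0]]
ft_force: [0.0, 0.8, -2.9]
gripper_width: 9.8
24.95 [ 510.3 -293.1  198.5] yaw 125.02 j7 124.7
w17 [ 510.62 -294.38] n 189 res 0.26 -0.21 tool [-1.21 -0.51]
w17 [ 510.57 -294.38] n 219 res 0.26 -0.39 tool [-1.18 -0.55]
```

View pics/w17.png

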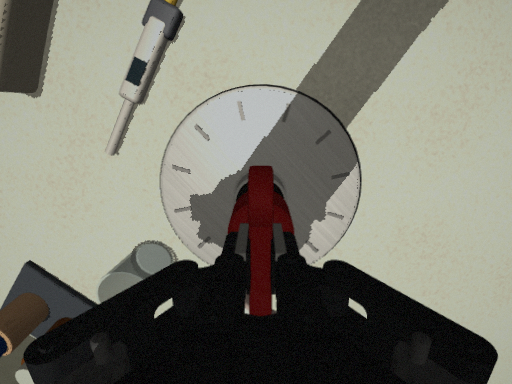

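The nut and lid axes now agree within about 0.5 mm. Lowering on to the stud.

```bash
python3 -m jog '[[[0,0,0.003],0,255],[[0,0,0.003],0,255],[[0,0,0],0,255]]'; python3 -m jog '[[[0,0,0.003],0,255],[[0,0,0],0,255]]';  python3 -m jog '[[[0,0,0.002],0,255],[[0,0,0],0,255]]'
```

```text
t: 25.3
tcp_pos: [509.9, -293.0, 191.7]
tool_rot: [[-0.574, 0.819, -0.001], [0.819, 0.574, 0.0], [0.001, -0.001, -1.0]]
ft_force: [0.1, -0.8, -3.1]
gripper_width: 10.1
t: 25.5
tcp_pos: [510.0, -293.0, 188.9]
tool_rot: [[-0.574, 0.819, -0.001], [0.819, 0.574, 0.0], [0.001, -0.0, -1.0]]
ft_force: [0.6, 0.8, -3.0]
gripper_width: 10.1
t: 25.7
tcp_pos: [510.1, -293.0, 187.1]
tool_rot: [[-0.574, 0.819, -0.0], [0.819, 0.574, 0.0], [0.0, -0.0, -1.0]]
ft_force: [0.5, -0.5, -2.9]
gripper_width: 9.9
```

```bash
python3 -m jog '[[[0,0,0.0015],0,255],[[0,0,0],0,255]]'; python3 -m jog '[[[0,0,0.0015],0,255],[[0,0,0],0,255]]';  python3 -m jog '[[[0,0,0.0015],0,255],[[0,0,0],0,255]]' | grep -v rot
```

```text
t: 25.9
tcp_pos: [510.2, -293.1, 185.7]
tool_rot: [[-0.574, 0.819, -0.0], [0.819, 0.574, 0.0], [0.0, -0.0, -1.0]]
ft_force: [0.2, -0.5, -2.8]
gripper_width: 10.2
t: 26.1
tcp_pos: [510.1, -293.1, 184.2]
tool_rot: [[-0.574, 0.819, -0.0], [0.819, 0.574, 0.0], [0.0, -0.0, -1.0]]
ft_force: [0.1, -0.1, -3.0]
gripper_width: 10.0
t: 26.3
tcp_pos: [510.2, -293.1, 182.7]
ft_force: [0.2, 0.4, -3.8]
gripper_width: 10.4
```

```bash
python3 -m jog '[[[0,0,0.0015],0,255],[[0,0,0],0,255]]' | grep -v rot; python3 -m jog '[[[0,0,0.0015],0,255],[[0,0,0],0,255]]'| grep -v rot
```

```text
t: 26.5
tcp_pos: [510.5, -293.1, 181.9]
ft_force: [-0.7, -0.1, 0.2]
gripper_width: 10.3
t: 26.7
tcp_pos: [510.6, -293.1, 181.6]
ft_force: [-3.4, 1.0, 8.1]
gripper_width: 9.7
```

The nut met the thread at about 7 mm above the washer. Turning clockwise and following the 16 mm lead (0.14 rad goes with 0.36 mm).

```bash
python3 -m jog '[[[0,0,0.0003],0.14,255],[[0,0,0.0003],0.14,255],[[0,0,0.00036],0.14,255],[[0,0,0.00036],0.14,255],[[0,0,0],0,255]]'; python3 -c "
from h import *
s=robot.read_state();print(yaw(s),s['wrist_torque'],s['joints'][6])"
```

```text
t: 27.2
tcp_pos: [510.2, -293.3, 180.2]
tool_rot: [[-0.049, 0.999, -0.001], [0.999, 0.049, -0.002], [-0.002, -0.001, -1.0]]
ft_force: [-2.9, -0.6, 7.9]
gripper_width: 9.9
92.78379362711915 [ 0.06650704  1.08285174 -0.05743173] 95.76265324686521
```

```bash
python3 -m jog '[[[0,0,0.00036],0.14,255],[[0,0,0.00036],0.14,255],[[0,0,0.00036],0.14,255],[[0,0,0.00036],0.14,255],[[0,0,0.00036],0.14,255],[[0,0,0.00036],0.14,255],[[0,0,0.00036],0.14,255],[[0,0,0.00036],0.14,255],[[0,0,0],0,255]]'; python3 -c "
from h import *
s=robot.read_state();print(yaw(s),s['wrist_torque'],s['joints'][6])"
```

```text
t: 28.1
tcp_pos: [510.0, -293.3, 177.4]
tool_rot: [[0.878, 0.479, -0.001], [0.479, -0.878, -0.002], [-0.002, 0.001, -1.0]]
ft_force: [-4.4, -0.2, 8.4]
gripper_width: 10.1
28.623073182398787 [ 0.1181858   1.1845135  -0.08776663] 39.11636786294743
```

```bash
python3 -m jog '[[[0,0,0.00036],0.14,255],[[0,0,0.00036],0.14,255],[[0,0,0.00036],0.14,255],[[0,0,0.00036],0.14,255],[[0,0,0.00036],0.14,255],[[0,0,0.00036],0.14,255],[[0,0,0.00036],0.14,255],[[0,0,0],0,255]]'; python3 -c "
from h import *
s=robot.read_state();print(yaw(s),s['wrist_torque'],s['joints'][6])"; python3 -m jog '[[[0,0,0.00036],0.14,255],[[0,0,0.00036],0.14,255],[[0,0,0],0,255]]'; python3 -c "
from h import *
s=robot.read_state();print(yaw(s),s['wrist_torque'],s['joints'][6])"
```

```text
t: 28.9
tcp_pos: [510.1, -293.1, 174.9]
tool_rot: [[0.887, -0.462, -0.0], [-0.462, -0.887, -0.001], [0.0, 0.001, -1.0]]
ft_force: [-3.8, 0.4, 9.0]
gripper_width: 10.0
-27.51053220629085 [ 0.2790326   1.11249102 -0.07377945] -11.338963938638981
t: 29.2
tcp_pos: [510.3, -293.1, 174.2]
tool_rot: [[0.725, -0.689, 0.0], [-0.689, -0.725, -0.001], [0.001, 0.001, -1.0]]
ft_force: [-4.5, 1.3, 9.3]
gripper_width: 10.2
-43.557128863313984 [ 0.24126043  0.95665213 -0.01407233] -25.85574653532666
```

```bash
for i in 1; do python3 -m jog '[[[0,0,0.00036],0.14,255],[[0,0,0.00036],0.14,255],[[0,0,0],0,255]]'|grep -v rot; python3 -c "
from h import *
s=robot.read_state();print(yaw(s),s['wrist_torque'],s['joints'][6])"; done;  python3 -m jog '[[[0,0,0.00036],0.14,255],[[0,0,0.00036],0.14,255],[[0,0,0],0,255]]'|grep -v rot; python3 -c "
from h import *
s=robot.read_state();print(yaw(s),s['wrist_torque'],s['joints'][6])"
```

```text
t: 29.5
tcp_pos: [510.6, -293.0, 173.8]
ft_force: [-3.6, 0.8, 9.7]
gripper_width: 9.9
-59.58967879006055 [ 0.39731383  1.04464156 -0.08185726] -40.40207646784767
t: 29.8
tcp_pos: [510.7, -293.1, 173.5]
ft_force: [-4.8, 1.6, 11.8]
gripper_width: 10.0
-75.63407055498033 [ 0.47722051  1.06725974 -0.10448924] -54.970352832831594
```

```bash
python3 look.py w18 nut_wing; python3 -c "
from h import *
im=cv2.imread('pics/w18.png');cv2.imwrite('pics/w18z.png',cv2.resize(im[140:340,160:360],(600,600),interpolation=cv2.INTER_CUBIC))"
```

```text
29.8 [ 510.7 -293.1  173.5] yaw -75.63 j7 -55.0
nut_wing [261.3 245.5] 0.89 [ 441.6 -313.6   47. ]
```

View pics/w18z.png

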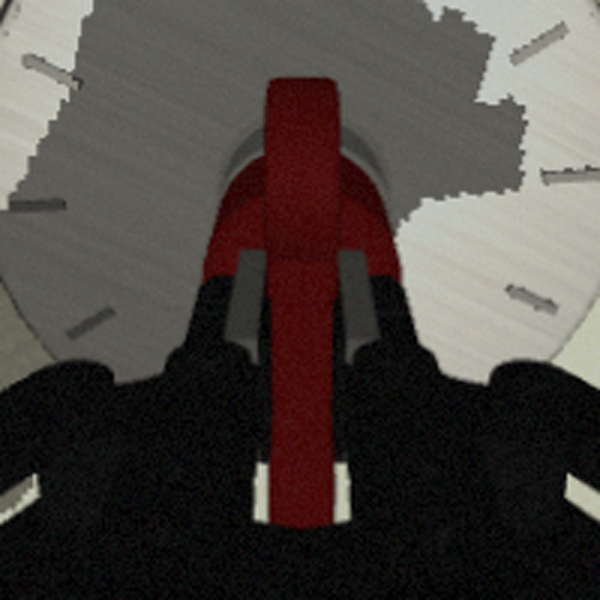

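The nut is still square in the hand and sits on the boss. Continuing in small turns while watching the moment about the axis.

```bash
cat > q.py <<'E'
from h import *
s=robot.read_state();print('yaw',yaw(s).round(1),'tau',s['wrist_torque'].round(2),'j7',s['joints'][6].round(1),'jt7',s['joint_torque'][6].round(3))
E
python3 -m jog '[[[0,0,0.0002],0.1,255],[[0,0,0],0,255]]'|grep -v rot; python3 q.py; python3 -m jog '[[[0,0,0.0002],0.1,255],[[0,0,0],0,255]]'|grep -v rot; python3 q.py;python3 -m jog '[[[0,0,0.0002],0.1,255],[[0,0,0],0,255]]'|grep -v rot; python3 q.py
```

```text
t: 30.1
tcp_pos: [510.7, -293.1, 173.4]
ft_force: [-4.2, 1.0, 11.7]
gripper_width: 10.5
yaw -81.3 tau [ 0.44  1.15 -0.1 ] j7 -60.1 jt7 -0.208
t: 30.3
tcp_pos: [510.8, -293.0, 173.2]
ft_force: [-4.2, 1.4, 11.2]
gripper_width: 10.1
yaw -87.0 tau [ 0.47  1.11 -0.11] j7 -65.3 jt7 -0.238
t: 30.5
tcp_pos: [510.8, -292.9, 173.0]
ft_force: [-4.3, 1.3, 11.9]
gripper_width: 10.0
yaw -92.8 tau [ 0.47  1.12 -0.03] j7 -70.5 jt7 -0.263
```

```bash
python3 -m jog '[[[0,0,0.0002],0.1,255],[[0,0,0],0,255]]'|grep -v rot; python3 q.py; python3 -m jog '[[[0,0,0.0002],0.1,255],[[0,0,0],0,255]]'|grep -v rot; python3 q.py;python3 -m jog '[[[0,0,0.0002],0.1,255],[[0,0,0],0,255]]'|grep -v rot; python3 q.py
```

```text
t: 30.7
tcp_pos: [510.7, -292.9, 172.8]
ft_force: [-4.9, 1.7, 12.1]
gripper_width: 10.1
yaw -98.5 tau [ 0.49  1.17 -0.02] j7 -75.7 jt7 -0.281
t: 30.9
tcp_pos: [510.7, -292.9, 172.6]
ft_force: [-4.9, 2.2, 12.9]
gripper_width: 10.1
yaw -104.2 tau [ 0.5   1.22 -0.01] j7 -80.9 jt7 -0.296
t: 31.1
tcp_pos: [510.7, -292.9, 172.5]
ft_force: [-5.5, 1.6, 12.7]
gripper_width: 10.2
yaw -109.9 tau [ 0.55  1.16 -0.01] j7 -86.1 jt7 -0.324
```

```bash
python3 -m jog '[[[0,0,0.0002],0.1,255],[[0,0,0.0001],0.1,255],[[0,0,0],0,255]]'|grep -v rot; python3 q.py; python3 -m jog '[[[0,0,0.0001],0.1,255],[[0,0,0.0001],0.1,255],[[0,0,0],0,255]]'|grep -v rot; python3 q.py
```

```text
t: 31.4
tcp_pos: [510.5, -292.7, 172.2]
ft_force: [-5.0, 2.9, 12.9]
gripper_width: 10.2
yaw -121.3 tau [0.57 1.33 0.19] j7 -96.5 jt7 -0.508
t: 31.7
tcp_pos: [510.1, -292.7, 172.0]
ft_force: [-8.2, 2.5, 13.9]
gripper_width: 10.0
yaw -132.7 tau [0.68 1.46 0.53] j7 -106.9 jt7 -0.822
```

```bash
python3 -m jog '[[[0,0,0],0.06,255],[[0,0,0],0,255]]'|grep -v rot; python3 q.py; python3 look.py w19 nut_wing; python3 -c "
from h import *
im=cv2.imread('pics/w19.png');cv2.imwrite('pics/w19z.png',cv2.resize(im[140:340,160:360],(600,600),interpolation=cv2.INTER_CUBIC))"
```

```text
t: 31.9
tcp_pos: [510.1, -292.7, 172.0]
ft_force: [-7.9, 2.9, 14.4]
gripper_width: 10.1
yaw -136.0 tau [0.65 1.37 1.06] j7 -109.9 jt7 -1.177
31.9 [ 510.1 -292.7  172. ] yaw -135.99 j7 -109.9
nut_wing [262.  244.3] 0.94 [ 460.4 -244.6   47. ]
```

View pics/w19z.png

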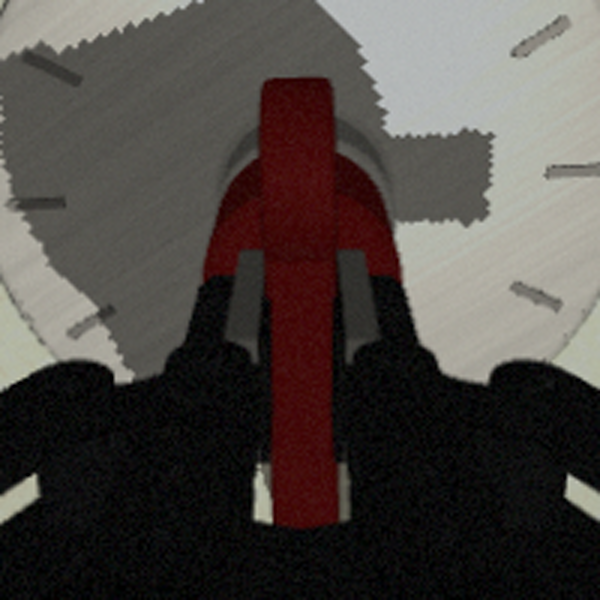

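The moment has reached about 1 N m, and the bar has only begun to twist in the pads, so the nut is snug. Releasing and rising.

```bash
python3 -m jog '[[[0,0,0],0,0],[[0,0,0],0,0],[[0,0,0],0,0],[[0,0,0],0,0],[[0,0,0],0,0],[[0,0,0],0,0],[[0,0,-0.02],0,0],[[0,0,-0.04],0,0],[[0,0,-0.04],0,0],[[0,0,-0.03],0,0]]'|grep -v rot; python3 -m jog '[[[0,0,0],0,0],[[0,0,0],0,0],[[0,0,0],0,0]]'|grep -v rot; python3 look.py w20 nut_wing wing_nut
python3 - <<'E'
from fit2 import *
import time
fit2('w20',(510,-293),109.5,93.3,225)
C=cam('wrist',np.load('pics/w20.npy',allow_pickle=True).item())
for px in robot.mark_of('wrist','nut_wing')[:1]: print(onz(C,px['xy'],183).round(1))
for px in robot.mark_of('wrist','wing_nut')[:1]: print(onz(C,px['xy'],136).round(1))
im=robot.capture('side');cv2.imwrite('pics/s20.png',cv2.resize(im[110:220,260:380],(655,600),interpolation=cv2.INTER_CUBIC))
S=cam('side');T=cam('top');r=robot.mark_of('side','nut_wing');print('side',r[:1]);robot.capture('top');q=robot.mark_of('top','nut_wing');print(q[:1])
print(tri([(S,r[0]['xy']),(T,q[0]['xy'])]).round(1))
E
```

```text
t: 33.0
tcp_pos: [510.8, -293.4, 301.9]
ft_force: [1.0, -0.6, 0.4]
gripper_width: 85.6
t: 33.3
tcp_pos: [509.6, -292.7, 297.9]
ft_force: [0.1, -0.1, -0.2]
gripper_width: 85.7
33.3 [ 509.6 -292.7  297.9] yaw -136.25 j7 -110.1
nut_wing [260.5 183.2] 0.69 [ 486.3 -269.5   47. ]
wing_nut [265.2 175.3] 0.65 [ 481.4 -276.     0. ]
w20 [ 511.21 -295.04] n 287 res 0.27 -0.37 tool [ 0.48 -2.82]
[ 512.  -295.8  183. ]
[ 505.8 -297.5  136. ]
side [{'xy': [320.2, 134.0], 'confidence': 0.77}]
[{'xy': [350.4, 203.1], 'confidence': 0.76}]
[ 510.9 -284.6  198.8]
```

View pics/w20.png

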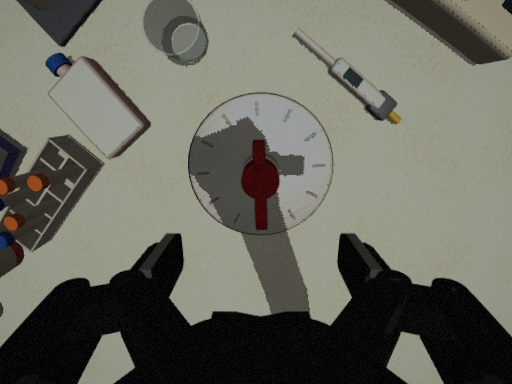

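View pics/s20.png

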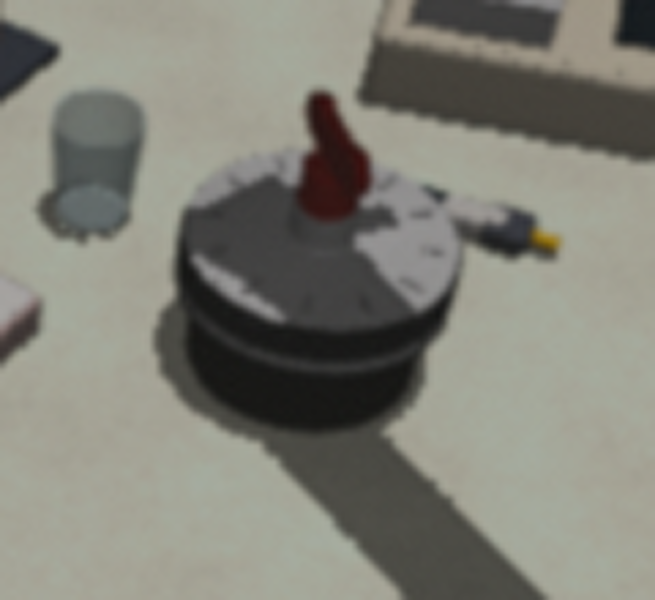

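The nut sits upright on the boss, its bar running from (259,140) to (262,229). That is the same small twist to the hand as before release, so it has not spun back. The lid is level on the rim, and the other things are where they were. Handing in.

```bash
python3 -c "
from bench import robot
print(robot.close_job()); print(robot.read_state()['t'])"
```

```text
the job is handed in; nothing more can be done
None
the job is handed in; nothing more can be done
```

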